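Feel the slanted wells for a left-behind adapter, then seat the sample tube

TASK

One of the two wells in the slanted metal tube holder still has a rubber adapter left deep inside it, and the other is empty. Take the feeler rod out of its stand and feel down the wells until its tip has reached the bottom of the empty one, then put the rod back in its stand. After that, seat the sample tube fully home in the empty well, without shifting the dishes, slide box, bottle or jar standing around.

Things in the scene. Friction and masses are not known exactly. Their poses are not given: they have to be found in the camera images.
- well_left_mouth (a point): centre of the mouth of the left well (+y side of the holder) in the top face (90 mm up the slope, 170 mm along the row) of the aluminium block. Round, 35 mm diameter, 5 mm chamfer, 75 mm deep. z axis: outward along the well, leaning 0.44 rad (25 degrees) from vertical, mostly towards the robot; y axis: level, along the row, from right well to left. The wells stand 80 mm apart
- well_right_mouth (a point): the same for the right well (-y side). A loose rubber adapter, 30 mm in diameter and 30 mm tall, lies on the floor of one of the two wells, not known which: a rod stops there 45 mm below the mouth instead of 75 mm, and a tube would stand 30 mm proud
- well_left_floor (a point): centre of the flat floor of the left well, 75 mm below its mouth along the well; same axes
- well_right_floor (a point): centre of the flat floor of the right well, 75 mm below its mouth along the well; same axes
- rod_handle (a point): middle of the grey handle of the feeler rod: square handle 24 x 24 mm, 60 mm long, this point half-way; x and y axes square to its flat faces. Below it a steel shaft, 12 mm diameter, whose tip is 155 mm from this point. z axis along the rod, from tip to handle. Rod 185 mm long, 0.12 kg, loose, standing upright in the rod stand
- rod_tip (a point): centre of the lower end of the rod's shaft; same axes. At the start 10 mm above the bench, on the floor of the stand's hole
- rod_stand_hole (a point): centre of the mouth of the hole in the rod stand, a grey plastic block 70 x 70 x 100 mm tall, fixed to the bench. The hole is vertical, 20 mm diameter with a 4 mm chamfer, 90 mm deep
- tube_mid (a point): centre (half-way up) of the sample tube, 135 mm long, about 0.15 kg (most in the cap): round body 30 mm diameter, 85 mm long, under a square aluminium cap 30 x 30 mm, 50 mm tall, centred 42.5 mm above this point. z axis from foot to cap, x and y square to the cap's faces. It starts upright, 40 mm deep in a fixed white stand 85 x 85 x 50 mm tall. Home in the well, its upper 60 mm stand out: grip the cap
- tube_foot (a point): centre of the flat lower end (edge rounded 4 mm) of the sample tube, 67.5 mm from its middle; same axes
- dish_stack: stack of clear culture dishes, 90 mm across, 32 mm tall; bystander, leave alone. Origin at centre of underside
- slide_box: grey slide box, 85 x 100 x 35 mm tall; bystander, leave alone. Origin at centre of underside
- amber_bottle: amber glass reagent bottle, 64 mm across, 110 mm tall; bystander, leave alone. Origin at centre of underside
- jar: clear jar, 70 mm across, 75 mm tall; bystander, leave alone. Origin at centre of underside
Mind the look-alikes: they are no part of the job. Leave any blue look-alike of the part that bears tube_mid alone.

How it is judged:
By the outcome, as a careful person would: the job done as asked, in the order asked, and still so for the second after the job is handed in, with the robot touching nothing.
It also fails if it takes over 72 s, if anything falls off the work surface, if the arm or the gripper's body presses on something with over 40 N, if the wrist force passes 120 N, or if a joint passes its speed limit or range.

ROBOT

A 7-joint arm with a two-finger parallel gripper is mounted at the origin on the work surface. World frame = base frame: x ahead of the robot, y to its left, z up, the work surface at z = 0. Lengths are in m, angles in rad, forces in N, time in s.
With the tool pointing down it reaches from about 0.425 to 0.925 m from the base axis. Payload 6.8 kg.
Tool frame: the origin (TCP) lies on the centre line of the jaws, within the pads' length; the fingertips stand 19 mm ahead of it and the grasp point (between the pads) is the TCP; z points along the fingers, y is the direction in which the jaws open and shut (so a half turn about z gives the same grasp; the last joint's range is limited). The gripper opens to 88 mm and grips with 3 to 60 N. Pads are 20 mm wide; open, the fingers measure 115 mm over their backs; the gripper's body (75 mm by 178 mm) begins 61 mm behind the grasp point.
Start: joints at [-1.238, 0.477, 0.022, 1.555, -0.011, 1.109, -0.083], TCP at [0.288, 0.61, 0.242] pointing down, gripper open.
Joint ranges: [-2.96, 2.96], [-0.34, 2.1], [-1.41, 1.46], [0.24, 2.44], [-1.37, 4.51], [0.17, 1.92], [-2.96, 2.96]. Speed limits (rad/s): [2.39, 2.39, 3.14, 3.14, 3.14, 3.14, 3.14].

INTERFACE

Orientations are given as a 3x3 rotation matrix whose columns are the frame's x, y, z axes.
In Python, from bench import manip gives the robot as it stands.
- The arm moves only by the tool move_arm, never from a script. Its argument "moves" is a list of rows, each a list of 3 entries, a list of its own where there are three numbers: the shift along the tool's x, y, z in cm, then the turn about the tool's z in rad, then the finger opening in cm, from 0 to 8.78. In form: [[[tx, ty, tz], spin, hand], ...]. A call has 1 to 20 rows; each row is the pose to reach, as a shift and turn from the pose measured when the call began, along the tool's axes at that moment; what a row does not reach only later rows make up. A row lasts 1/10 s, in which the tool goes at most 50 mm and 8.59 degrees, less where a joint would pass 70% of its speed; a pose out of reach is approached as far as the arm can. A call with a gripper value outside its range is refused whole. The fingers move at their own pace and stop on an object; "squeeze" is the grip in N (left out, the last holds). Time passes only in rows, so rows that repeat a pose let the fingers close. It gives the time, the measured TCP pose, the force and the opening at its end, in the units of the state.
- manip.state(): the state, without advancing time (a new reading comes with each control period).
- manip.snapshot(name): name is "scene" or "top"; returns a dict with "color" (480x640x3 uint8, red, green, blue), "mtx" (3x3 intrinsics, pixels), "extrinsics" (4x4, takes a point from camera to world coordinates). Camera axes: x right, y down, z forward; pixel columns grow to the right and rows downward; lengths in m; the calibration is good to about 2 mm. A picture is of the moment at which its call begins. There is no depth.
- manip.finish_job(): hands the job in, once; it reports no verdict.
Trained networks look in a picture, given as the dict that the camera call returned (one of the last four; its "shot" number tells which), for a name from the list of things; names that differ only in an ending like _2 or _b are one class to them, and where a whole thing is asked for, a point or a joint stands for the part that bears it (a point fixed in the world has none). Each returns a list of dicts, best first, with "score" (0 to 1); they miss things now and then, are a little off and sometimes report something else, mostly with a low value. They report only what shows in the picture. A call takes as long as a camera call. They do not tell look-alikes from the thing itself.
- manip.regions_of(picture, query): "mask" (480x640 bool, what is visible of it) and "pixel" ([row, column] in pixels, amid what is visible of it).
The state is a dict: "clock": time; "joints": joint angles; "joint_velocities": joint speeds; "joint_efforts": joint torques, N m; "ee_pos": TCP position; "tcp_rot": TCP orientation; "force": force on the tool from outside, world axes, zero at the start; "torque": the same for the moment, N m; "grip_width": finger opening in m.
Only numpy, scipy, OpenCV 4.12 (cv2) and the standard library are available. Lean on these libraries where they do the work, as an engineer would, in place of code of your own. Each camera call takes 0.05 s, during which the arm holds its last target.

## Working session

There is one attempt and no reset: what is moved stays moved. The work goes in short steps, Python scripts to look and compute and a tool call to move; the robot and the scene stay as the last step left them, time stands still between calls to the robot, and variables do not carry over. Pictures are saved under pics/ and viewed, and the job is handed in when it is done.

Besides the shell and the picture viewer there is one more tool, called after "Request:" as a command line: name --argument value ..., lists and objects as JSON in quotes. move_arm: Moves the arm, as the interface text tells. Its arguments: {"type":"object","properties":{"moves":{"type":"array","items":{"type":"array"}},"squeeze":{"type":"number"}},"required":["moves"]}

```bash
ls; mkdir -p pics
python3 - <<'E'
from bench import manip
import cv2,numpy as np,pickle
s=manip.state()
print({k:np.round(v,3).tolist() for k,v in s.items()})
for n in("scene","top"):
    p=manip.snapshot(n); cv2.imwrite(f"pics/{n}0.png",p["color"][:,:,::-1])
    pickle.dump({k:p[k] for k in p},open(f"{n}0.pkl","wb"))
    print(n,p["mtx"].tolist(),np.round(p["extrinsics"],4).tolist())
    for q in["well_left_mouth","well_right_mouth","rod_handle","rod_tip","rod_stand_hole","tube_mid","tube_foot","amber_bottle","jar","dish_stack","slide_box"]:
        print(q,[(round(r["score"],2),np.round(r["pixel"],1).tolist(),int(r["mask"].sum())) for r in manip.regions_of(p,q)[:4]])
E
```

```text
pics
{'clock': 0.0, 'joints': [-1.238, 0.478, 0.022, 1.556, -0.012, 1.109, -0.083], 'joint_velocities': [0.001, -0.001, 0.001, -0.0, 0.001, 0.002, 0.001], 'joint_efforts': [-0.001, -58.285, 1.534, -27.262, -0.054, 0.017, 0.0], 'ee_pos': [0.288, 0.61, 0.241], 'tcp_rot': [[-0.904, 0.427, -0.001], [0.427, 0.904, -0.002], [-0.0, -0.002, -1.0]], 'force': [0.331, 0.048, -0.66], 'torque': [0.042, 0.049, 0.001], 'grip_width': 0.088}
scene [[616.9598948996814, 0.0, 322.5974654241927], [0.0, 616.9598948996814, 238.01423352863523], [0.0, 0.0, 1.0]] [[-0.6248, 0.5113, -0.5901, 1.3812], [0.7808, 0.4145, -0.4675, 0.6116], [0.0056, -0.7528, -0.6582, 1.0599], [0.0, 0.0, 0.0, 1.0]]
well_left_mouth [(0.68, [300.0, 327.7], 4661), (0.61, [196.2, 255.3], 531)]
well_right_mouth [(0.78, [299.9, 330.6], 4670), (0.36, [229.0, 335.2], 1235)]
rod_handle [(0.75, [305.2, 476.1], 530)]
rod_tip [(0.66, [308.8, 474.0], 553)]
rod_stand_hole [(0.88, [345.5, 468.2], 2165), (0.52, [254.0, 208.6], 1018)]
tube_mid [(0.97, [190.3, 221.3], 597), (0.75, [185.9, 288.6], 620), (0.62, [193.7, 253.7], 449)]
tube_foot [(0.98, [1
[... 474 characters left out ...]
, -0.0244], [0.017, -0.0647, -0.9978, 1.354], [0.0, 0.0, 0.0, 1.0]]
well_left_mouth [(0.78, [193.2, 276.2], 4569)]
well_right_mouth [(0.73, [197.7, 280.1], 4635)]
rod_handle [(0.75, [245.9, 126.1], 323)]
rod_tip [(0.5, [243.4, 129.3], 272)]
rod_stand_hole [(0.98, [250.7, 143.3], 1408)]
tube_mid [(0.79, [311.7, 442.7], 370), (0.78, [252.9, 507.4], 482), (0.75, [262.6, 459.4], 350)]
tube_foot [(0.96, [308.7, 444.9], 392), (0.64, [249.9, 506.2], 485), (0.61, [261.5, 458.5], 374), (0.47, [316.2, 363.5], 1888)]
amber_bottle [(0.65, [188.0, 175.1], 940)]
jar [(0.55, [178.9, 441.6], 990)]
dish_stack [(0.82, [299.1, 239.8], 1472), (0.24, [261.8, 460.3], 325)]
slide_box [(0.87, [315.9, 366.2], 1890)]
```

View pics/scene0.png

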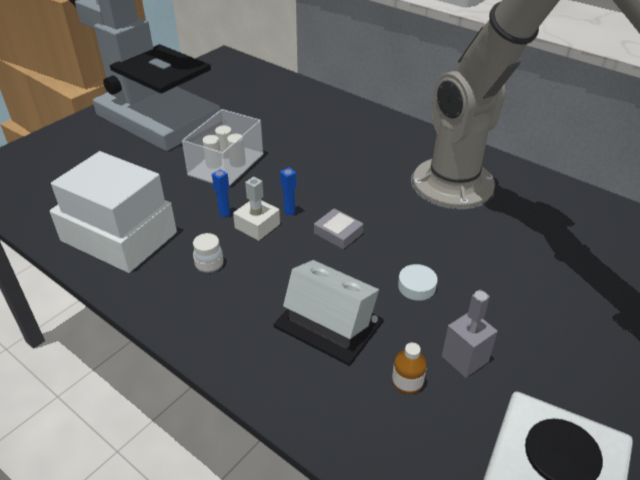

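View pics/top0.png

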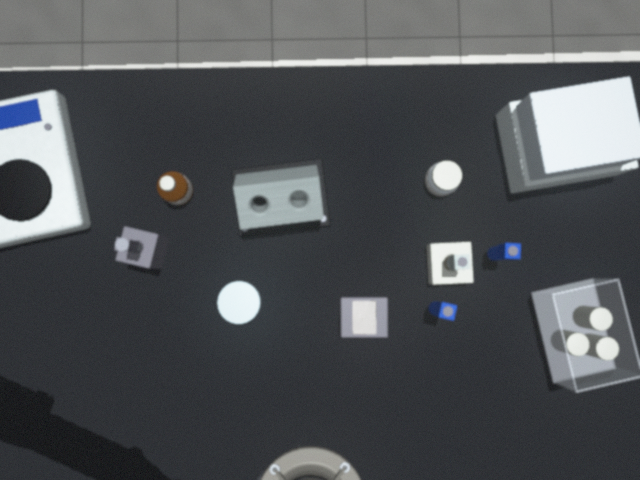

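Run:
```python
import cv2,pickle
s=pickle.load(open("scene0.pkl","rb"))["color"][:,:,::-1];t=pickle.load(open("top0.pkl","rb"))["color"][:,:,::-1]
cv2.imwrite("pics/s_tubes.png",cv2.resize(s[150:270,190:320],None,fx=5,fy=5,interpolation=cv2.INTER_CUBIC))
cv2.imwrite("pics/t_tubes.png",cv2.resize(t[210:350,400:540],None,fx=4,fy=4,interpolation=cv2.INTER_CUBIC))
cv2.imwrite("pics/s_hold.png",cv2.resize(s[235:365,260:410],None,fx=5,fy=4.6,interpolation=cv2.INTER_CUBIC) if 0 else cv2.resize(s[240:360,260:420],None,fx=5,fy=5,interpolation=cv2.INTER_CUBIC))
cv2.imwrite("pics/t_hold.png",cv2.resize(t[140:250,210:360],None,fx=5,fy=5,interpolation=cv2.INTER_CUBIC))
cv2.imwrite("pics/s_rod.png",cv2.resize(s[280:400,430:520],None,fx=5,fy=5,interpolation=cv2.INTER_CUBIC))
cv2.imwrite("pics/t_rod.png",cv2.resize(t[210:290,90:190],None,fx=6,fy=6,interpolation=cv2.INTER_CUBIC))
```

```text
(no output)
```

View pics/s_tubes.png

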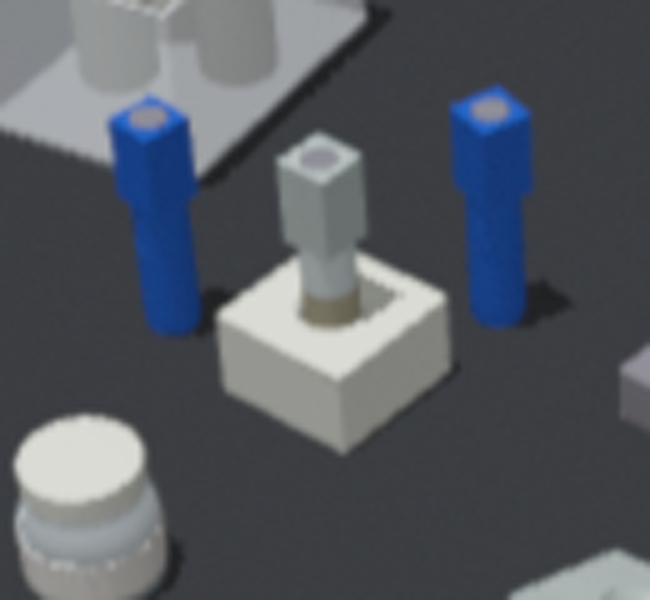

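View pics/t_tubes.png

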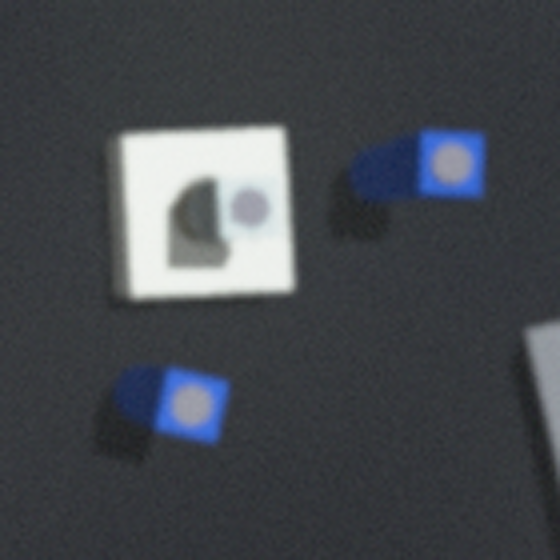

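View pics/s_hold.png

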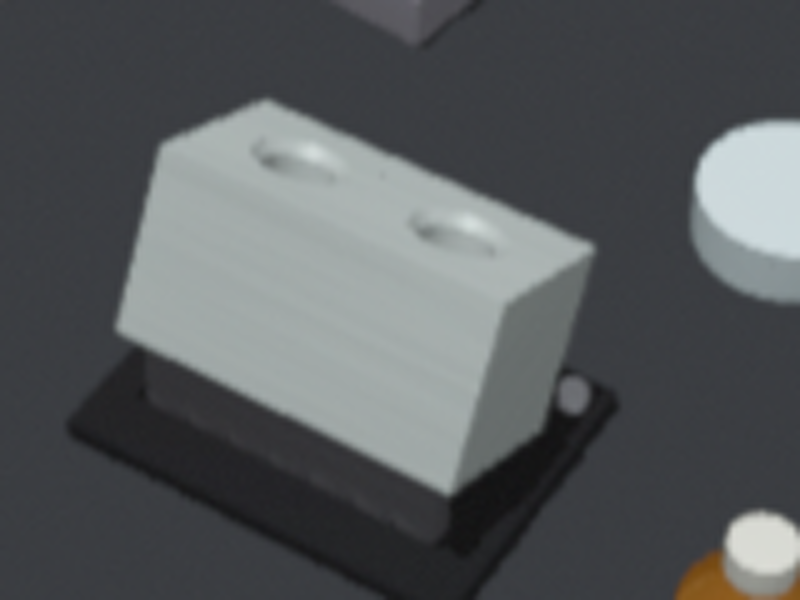

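View pics/t_hold.png

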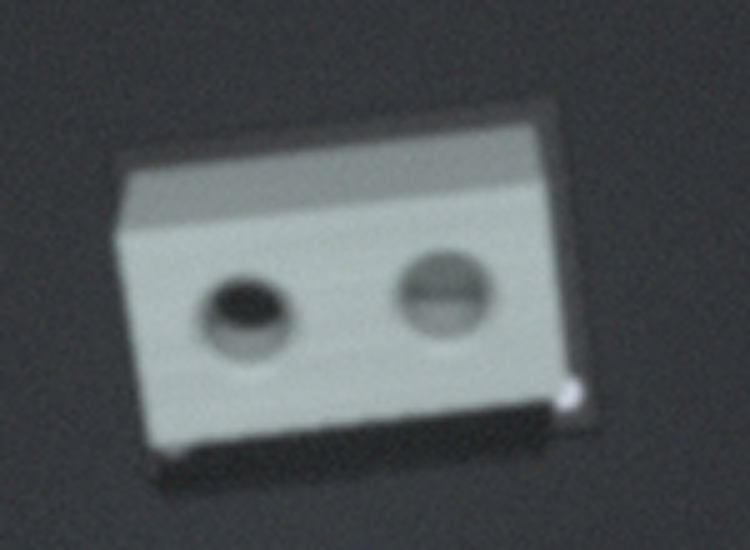

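View pics/s_rod.png

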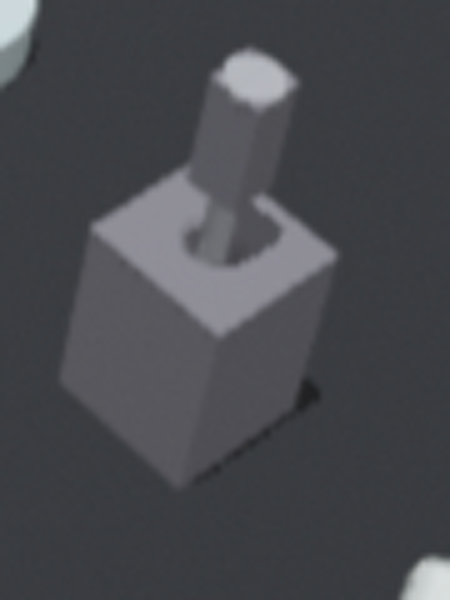

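View pics/t_rod.png

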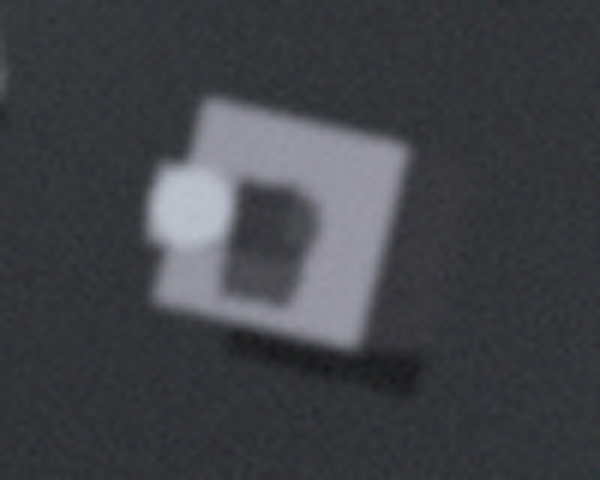

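```bash
cat > h.py <<'E'
import numpy as np,pickle
from scipy.optimize import least_squares
S={n:pickle.load(open(f"{n}0.pkl","rb")) for n in("scene","top")}
def proj(n,P):
    E=S[n]["extrinsics"];K=S[n]["mtx"];P=np.atleast_2d(P)
    c=(P-E[:3,3])@E[:3,:3]; q=c@K.T; return q[:,:2]/q[:,2:]
def crop(uv,f,off): return (np.array(uv,float)+.5)/f-.5+np.array(off)
def fit(model,x0,obs):
    # obs: list (cam,key,uv); model(x)->dict
    f=lambda x:np.concatenate([proj(c,model(x)[k])[0]-uv for c,k,uv in obs])
    r=least_squares(f,x0,loss="soft_l1",f_scale=.7)
    return r.x,np.round(f(r.x).reshape(-1,2),2)
E
python3 - <<'E'
from h import *
s=lambda u,v:crop((u,v),5,(260,240)); t=lambda u,v:crop((u,v),5,(210,140))
a=np.radians(25.2) 
a=.44
def hol(x):
    X,Y,Z,yaw,H,v=x
    r=np.array([-np.sin(yaw),np.cos(yaw),0]); f=np.array([np.cos(yaw),np.sin(yaw),0]) # f away
    n=-np.sin(a)*f+np.cos(a)*np.array([0,0,1]); up=np.cos(a)*f+np.sin(a)*np.array([0,0,1])
    c=np.array([X,Y,Z]);d={}
    for i,si in(("F",1),("N",-1)):
        for j,sj in(("L",1),("R",-1)):
            d[i+j]=c+up*.045*si+r*.085*sj; d[i+j+"b"]=d[i+j]-n*H
    d["L"]=c+up*v+r*.04; d["R"]=c+up*v-r*.04
    d["n"]=n;d["f"]=f;d["r"]=r
    return d
obs=[("scene","FR",s(160,145)),("scene","FL",s(505,303)),("scene","NR",s(268,98)),("scene","NL",s(595,247)),("scene","FRb",s(118,330)),("scene","FLb",s(455,495)),
("top","FL",t(118,232)),("top","FR",t(545,182)),("top","NR",t(567,402)),("top","NL",t(148,447)),("top","L",t(247,320)),("top","R",t(444,295)),("scene","R",s(300,160)),("scene","L",s(455,233)),("top","FLb",t(130,172)),("top","FRb",t(533,125))]
x,r=fit(hol,[.7,.05,.15,.1,.1,0],obs); print("holder",np.round(x,4)); print(r.tolist())
d=hol(x)
for k in("L","R","n","r","f"):print(k,np.round(d[k],4))
pickle.dump(d,open("holder.pkl","wb"))
def box(w,h):
    def m(x):
        X,Y,yaw=x[:3];c,s_=np.cos(yaw),np.sin(yaw);d={}
        for i in(1,-1):
            for j in(1,-1):
                for k,z in(("t",h),("b",0)):
                    u=np.array([i,j])*w/2
                    d[f"{i}{j}{k}"]=np.array([X+c*u[0]-s_*u[1],Y+s_*u[0]+c*u[1],z])
        return d
    return m
s=lambda u,v:crop((u,v),5,(430,280)); t=lambda u,v:crop((u,v),6,(90,210))
# top view: image left=+y, up=+x
obs=[("top","11t",t(208,98)),("top","1-1t",t(410,147)),("top","-1-1t",t(360,347)),("top","-11t",t(152,303)),
("scene","11t",s(220,335)),("scene","1-1t",s(92,228)),("scene","-11t",s(338,257)),("scene","11b",s(180,488)),("scene","1-1b",s(62,380))]
x,r=fit(box(.07,.1),[.7,.3,0],obs);print("rodstand",np.round(x,4),r.tolist())
def tri(us,ut):
    g=lambda P:np.concatenate([proj("scene",P)[0]-us,proj("top",P)[0]-ut])
    q=least_squares(g,[.6,0,.1]);return np.round(q.x,4),np.round(q.fun,2)
print("rod top",tri(s(254,78),t(190,205)))
s=lambda u,v:crop((u,v),5,(190,150)); t=lambda u,v:crop((u,v),4,(400,210))
obs=[("top","11t",t(118,132)),("top","1-1t",t(286,127)),("top","-1-1t",t(297,291)),("top","-11t",t(122,298)),
("scene","11t",s(342,378)),("scene","1-1t",s(217,318)),("scene","-11t",s(447,300)),("scene","11b",s(343,453)),("scene","1-1b",s(224,390)),("scene","-11b",s(451,370))]
x,r=fit(box(.085,.05),[.6,-.25,0],obs);print("tubestand",np.round(x,4),r.tolist())
print("tube top",tri(s(320,158),t(250,208)))
print("blue1",tri(s(490,110),t(192,405)),"blue2",tri(s(148,118),t(452,163)))
E
```

```text
holder [0.6252 0.0486 0.1205 0.0989 0.091  0.0035]
[[0.3, -0.51], [-0.28, -0.19], [-0.18, 0.23], [-0.01, 0.06], [-0.46, -0.21], [-1.51, -0.02], [-0.63, 0.51], [-0.38, 0.42], [-0.03, -1.02], [0.41, -0.05], [-0.69, 0.09], [-0.29, 0.37], [-0.59, 0.22], [-0.04, 0.12], [0.21, 0.15], [-0.29, 0.15]]
L [0.6244 0.0887 0.122 ]
R [0.6323 0.0091 0.122 ]
n [-0.4239 -0.0421  0.9048]
r [-0.0988  0.9951  0.    ]
f [0.9951 0.0988 0.    ]
rodstand [ 0.5445  0.3383 -0.2459] [[-0.98, 0.21], [-0.85, -0.24], [-0.87, 0.23], [-0.12, -0.17], [-0.21, -0.12], [-0.39, -0.4], [-0.15, -0.97], [-0.22, -0.07], [-0.87, -0.03]]
rod top (array([0.5453, 0.3383, 0.1952]), array([-0.19,  0.02, -0.16,  0.1 ]))
tubestand [ 0.5005 -0.3085  0.0181] [[0.56, 0.4], [-1.48, 0.08], [-2.01, -0.72], [1.61, -0.84], [-0.71, 0.2], [0.05, -0.71], [0.1, -0.59], [0.33, -0.05], [0.34, -0.45], [0.06, 0.03]]
tube top (array([ 0.4994, -0.3104,  0.1435]), array([-0.1 , -0.02, -0.06,  0.05]))
blue1 (array([ 0.4035, -0.2807,  0.1339]), array([-0.03, -0.  , -0.02,  0.01])) blue2 (array([ 0.5197, -0.4143,  0.133 ]), array([-0.07, -0.01, -0.04,  0.04]))
```

```bash
cat >> h.py <<'E'
def row(target,yaw=None,st=None):
    """world target TCP -> (shift cm in tool axes, spin). yaw: direction angle of tool y axis (mod pi)"""
    from bench import manip
    st=st or manip.state(); R=np.array(st["tcp_rot"]);p=np.array(st["ee_pos"])
    sh=100*R.T@(np.array(target)-p); sp=0
    if yaw is not None:
        cur=np.arctan2(R[1,1],R[0,1]); dy=(yaw-cur+np.pi/2)%np.pi-np.pi/2; sp=-dy
    return np.round(sh,2).tolist(),round(float(sp),3)
E
python3 - <<'E'
from h import *
def sq(w,z):
    def m(x):
        X,Y,yaw=x;c,s_=np.cos(yaw),np.sin(yaw)
        return {f"{i}{j}":np.array([X+(c*i-s_*j)*w/2,Y+(s_*i+c*j)*w/2,z]) for i in(1,-1) for j in(1,-1)}
    return m
s=lambda u,v:crop((u,v),5,(430,280)); t=lambda u,v:crop((u,v),6,(90,210))
print("rod",fit(sq(.024,.195),[.545,.338,0],[("scene","11",s(258,108)),("scene","1-1",s(212,78)),("scene","-11",s(298,82)),("scene","-1-1",s(250,48))]))
s=lambda u,v:crop((u,v),5,(190,150)); t=lambda u,v:crop((u,v),4,(400,210))
print("cap",fit(sq(.03,.145),[.5,-.31,0],[("scene","11",s(322,182)),("scene","1-1",s(278,162)),("scene","-11",s(365,157)),("scene","-1-1",s(320,133)),("top","11",t(222,182)),("top","1-1",t(278,180)),("top","-1-1",t(280,235)),("top","-11",t(220,237))]))
print(row([.545,.338,.242],np.pi/2),row([.545,.338,.165],np.pi/2))
E
```

```text
rod (array([ 0.54518217,  0.33890477, -0.19726664]), array([[ 0.22,  0.64],
       [-0.42, -0.4 ],
       [ 0.19, -0.02],
       [-0.04, -0.12]]))
cap (array([ 0.49942451, -0.30958568, -0.00767312]), array([[-0.15, -0.16],
       [ 0.02, -0.68],
       [-0.46, -0.62],
       [-0.07, -0.23],
       [-1.16, -1.04],
       [ 0.08, -0.75],
       [ 0.02,  0.81],
       [-0.24,  0.53]]))
([-34.87, -13.68, -0.03], -0.441) ([-34.87, -13.68, 7.67], -0.441)
```

Run:
```python
import cv2
s=cv2.imread("pics/scene0.png")
cv2.imwrite("pics/rodbig.png",cv2.resize(s[285:325,462:497],None,fx=14,fy=14,interpolation=cv2.INTER_CUBIC))
```

```text
(no output)
```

View pics/rodbig.png

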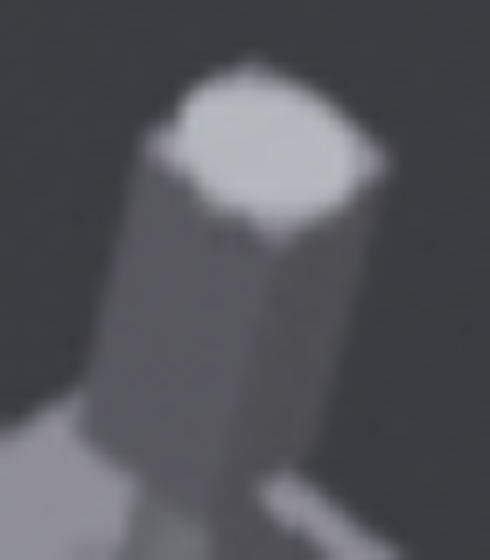

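Request:
move_arm --moves '[[[-34.87, -13.68, 0], -0.24, 8.78], [[-34.87, -13.68, 0], -0.24, 8.78], [[-34.87, -13.68, 0], -0.24, 8.78], [[-34.87, -13.68, 0], -0.24, 8.78], [[-34.87, -13.68, 0], -0.24, 8.78], [[-34.87, -13.68, 0], -0.24, 8.78], [[-34.87, -13.68, 0], -0.24, 8.78], [[-34.87, -13.68, 0], -0.24, 8.78], [[-34.87, -13.68, 0], -0.24, 8.78], [[-34.87, -13.68, 0], -0.24, 8.78], [[-34.87, -13.68, 0], -0.24, 8.78]]'

```text
clock: 2.3
ee_pos: [0.5437, 0.3398, 0.2416]
tcp_rot: [[-0.98, 0.197, -0.001], [0.197, 0.98, 0.001], [0.001, 0.001, -1.0]]
force: [0.3, -0.4, 0.5]
grip_width: 0.0879
```

Request:
move_arm --moves '[[[-0.15, -0.1, 4], 0, 8.78], [[-0.15, -0.1, 7.6], 0, 8.78], [[-0.15, -0.1, 7.6], 0, 8.78], [[-0.15, -0.1, 7.6], 0, 2], [[-0.15, -0.1, 7.6], 0, 2], [[-0.15, -0.1, 7.6], 0, 2], [[-0.15, -0.1, 7.6], 0, 2], [[-0.15, -0.1, 7.6], 0, 2], [[-0.15, -0.1, 7.6], 0, 2], [[-0.15, -0.1, 7.6], 0, 2]]' --squeeze 15

```text
clock: 3.3
ee_pos: [0.545, 0.3385, 0.1657]
tcp_rot: [[-0.98, 0.197, -0.001], [0.197, 0.98, 0.001], [0.001, 0.001, -1.0]]
force: [-0.3, -0.9, -0.0]
grip_width: 0.0352
```

Request:
move_arm --moves '[[[0, 0, 0], 0, 2], [[0, 0, 0], 0, 2], [[0, 0, 0], 0, 2], [[0, 0, 0], 0, 2], [[0, 0, 0], 0, 2]]'

```text
clock: 3.8
ee_pos: [0.5449, 0.3385, 0.1657]
tcp_rot: [[-0.98, 0.197, -0.001], [0.197, 0.98, 0.001], [0.001, 0.001, -1.0]]
force: [-0.1, -0.4, -0.0]
grip_width: 0.0239
```

Request:
move_arm --moves '[[[0, 0, -3.2], 0, 2], [[0, 0, -6.5], 0, 2], [[0, 0, -6.5], -0.15, 2], [[0, 0, -6.5], -0.298, 2], [[0, 0, -6.5], -0.298, 2], [[0, 0, -6.5], -0.298, 2]]'

```text
clock: 4.4
ee_pos: [0.5448, 0.3382, 0.2303]
tcp_rot: [[-0.995, -0.095, -0.001], [-0.095, 0.995, 0.001], [0.001, 0.001, -1.0]]
force: [-0.1, -0.6, -1.3]
grip_width: 0.0238
```

Request:
move_arm --moves '[[[1.1, 0, 0.05], 0, 2], [[2.2, 0, 0.1], 0, 2], [[3.2, 0, 0.15], 0, 2], [[4.3, 0, 0.25], 0, 2], [[5.3, 0, 0.4], 0, 2], [[6.3, 0, 0.5], 0, 2], [[6.3, 0, 0.5], 0, 2], [[6.3, 0, 0.5], 0, 2]]'

```text
clock: 5.2
ee_pos: [0.4812, 0.3322, 0.2253]
tcp_rot: [[-0.995, -0.096, -0.003], [-0.096, 0.995, 0.0], [0.003, 0.0, -1.0]]
force: [-0.2, -0.9, -1.0]
grip_width: 0.0239
```

```bash
cat > snap.py <<'E'
import sys,cv2,pickle
from bench import manip
n,name,r0,r1,c0,c1=sys.argv[1],sys.argv[2],*map(int,sys.argv[3:7])
p=manip.snapshot(n);f=min(800//(c1-c0),600//(r1-r0))
cv2.imwrite(f"pics/{name}.png",cv2.resize(p["color"][r0:r1,c0:c1,::-1],None,fx=f,fy=f,interpolation=cv2.INTER_CUBIC));print(f,manip.state()["clock"])
E
python3 snap.py scene tilt1 230 390 400 560
```

```text
3 5.25
```

View pics/tilt1.png

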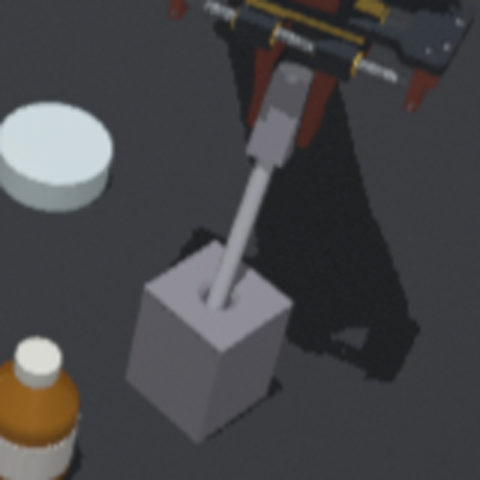

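Request:
move_arm --moves '[[[0, 0, 0], 0, 2], [[1, 0, -2.2], 0, 2], [[2.1, 0, -4.5], 0, 2], [[2.1, 0, -9], 0, 2], [[2.1, 0, -10], 0, 2], [[2.1, 0, -10], 0, 2]]' --squeeze 25

```text
clock: 5.85
ee_pos: [0.4619, 0.3307, 0.3272]
tcp_rot: [[-0.995, -0.095, 0.0], [-0.095, 0.995, 0.003], [-0.0, 0.003, -1.0]]
force: [0.6, 0.3, -2.3]
grip_width: 0.0241
```

Run:
```python
from h import *
from bench import manip
s=manip.state();p=np.array(s["ee_pos"]);print(s["ee_pos"],s["clock"])
for n in("scene","top"):
    q=manip.snapshot(n);d=pickle.load(open("holder.pkl","rb"))
    im=q["color"][:,:,::-1].copy()
    import cv2
    for off in(0.149,.161):
        pass
    for th in(20,24,28):
        a=np.radians(th);nn=-np.sin(a)*d["f"]+np.cos(a)*np.array([0,0,1])
        u=proj(n,p-nn*.155)[0]; print(n,th,u)
    u0=proj(n,p)[0].astype(int); c0=max(0,u0[0]-70); r0=max(0,u0[1]-50); print("crop",c0,r0)
    cv2.imwrite(f"pics/lift_{n}.png",cv2.resize(im[r0:r0+150,c0:c0+150],None,fx=4,fy=4,interpolation=cv2.INTER_CUBIC))
```

```text
[0.46186177 0.33068446 0.32716828] 5.85
scene 20 [485.26306715 290.65447331]
scene 24 [483.7011694  292.30385572]
scene 28 [482.23827156 293.63634649]
crop 439 169
top 20 [124.68834897 260.49078177]
top 24 [123.48442569 255.12302635]
top 28 [122.17442486 249.86960162]
crop 30 240
```

View pics/lift_scene.png

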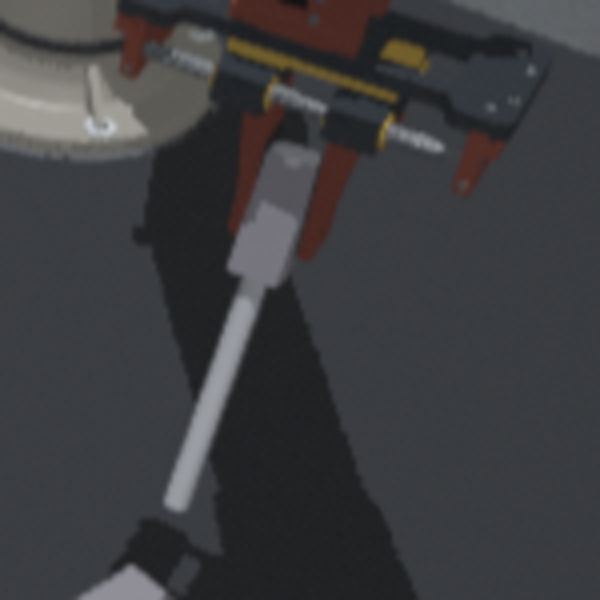

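View pics/lift_top.png

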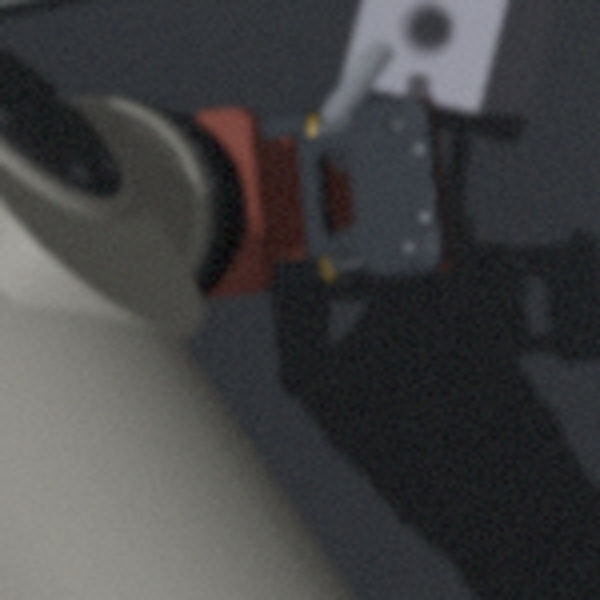

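Request:
move_arm --moves '[[[-0.9, -5, 0], 0, 2], [[-1.8, -10, 0], 0, 2], [[-2.7, -15, 0], 0, 2], [[-3.6, -20, 0], 0, 2], [[-4.5, -25, 0], 0, 2], [[-5.4, -30, 0], 0, 2], [[-6, -33.6, 0], 0, 2], [[-6, -33.6, 0], 0, 2], [[-6, -33.6, 3.6], 0, 2], [[-6, -33.6, 3.6], 0, 2], [[-6, -33.6, 3.6], 0, 2]]'

```text
clock: 7.05
ee_pos: [0.5511, 0.0014, 0.2866]
tcp_rot: [[-0.995, -0.096, -0.008], [-0.096, 0.995, -0.002], [0.008, -0.001, -1.0]]
force: [0.3, -0.4, -0.9]
grip_width: 0.0238
```

```bash
python3 snap.py scene well1 200 350 240 440; python3 snap.py top well1t 130 280 230 430
```

```text
4 7.1
4 7.15
```

View pics/well1.png

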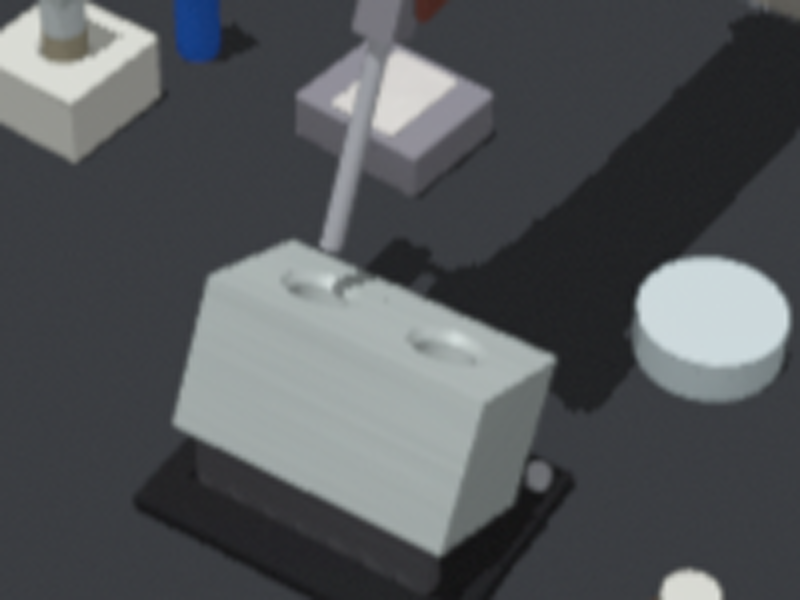

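View pics/well1t.png

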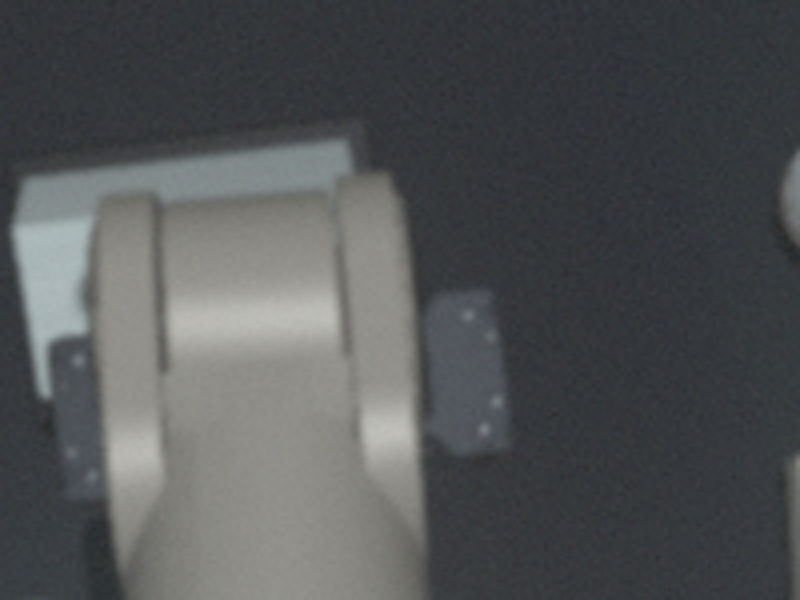

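```bash
cat >> h.py <<'E'
D=pickle.load(open("holder.pkl","rb"))
def tipfit(cam,uv,p,L=.155):
    def tip(x):
        a,b=x;return p-L*(np.cos(b)*(-np.sin(a)*D["f"]+np.cos(a)*np.array([0,0,1]))+np.sin(b)*D["r"])
    r=least_squares(lambda x:proj(cam,tip(x))[0]-uv,[.43,0]);return np.degrees(r.x),tip(r.x),np.round(r.fun,2)
E
python3 - <<'E'
from h import *
from bench import manip
s=manip.state();p=np.array(s["ee_pos"]);print(p,np.round(s["tcp_rot"],3).tolist())
a,t,r=tipfit("scene",crop((333,243),4,(240,200)),p);print(a,t,r)
# tip relative to R mouth in holder frame
up=np.cross(D["r"],D["n"])
for k in "LR":
    v=t-D[k];print(k,"f-up",v@up,"r",v@D["r"],"n",v@D["n"])
E
```

```text
[0.5523876  0.00143594 0.28854435] [[-0.995, -0.096, -0.004], [-0.096, 0.995, -0.001], [0.004, -0.001, -1.0]]
[27.29765942 -1.31768785] [0.6227545  0.01200081 0.1508422 ] [ 0. -0.]
L f-up 0.003968433827765629 r -0.07617628890053574 n 0.030051139691529664
R f-up 0.003968433827765653 r 0.0038237110994642654 n 0.030051139691529654
```

Request:
move_arm --moves '[[[-0.2, -0.4, 0.9], 0, 2], [[-0.65, -0.4, 1.8], 0, 2], [[-1.1, -0.4, 2.7], 0, 2], [[-1.5, -0.4, 3.6], 0, 2], [[-1.9, -0.4, 4.5], 0, 2], [[-2.15, -0.4, 5], 0, 2], [[-2.15, -0.4, 5], 0, 2], [[-2.15, -0.4, 5], 0, 2]]'

```text
clock: 7.95
ee_pos: [0.5741, -0.0005, 0.2385]
tcp_rot: [[-0.995, -0.096, -0.004], [-0.096, 0.995, -0.001], [0.004, -0.001, -1.0]]
force: [-0.9, 0.7, -1.4]
grip_width: 0.0239
```

Request:
move_arm --moves '[[[-0.2, 0, 0.45], 0, 2], [[-0.43, 0, 0.9], 0, 2], [[-0.6, 0, 1.3], 0, 2], [[-0.75, 0, 1.6], 0, 2], [[-0.9, 0, 1.95], 0, 2], [[-1.0, 0, 2.2], 0, 2], [[-1.1, 0, 2.4], 0, 2], [[-1.1, 0, 2.4], 0, 2]]'

```text
clock: 8.75
ee_pos: [0.5849, 0.0005, 0.2141]
tcp_rot: [[-0.995, -0.096, -0.004], [-0.096, 0.995, -0.001], [0.005, -0.001, -1.0]]
force: [-0.2, -0.3, -2.1]
grip_width: 0.0239
```

Request:
move_arm --moves '[[[-0.2, 0, 0.45], 0, 2], [[-0.43, 0, 0.9], 0, 2], [[-0.6, 0, 1.3], 0, 2], [[-0.7, 0, 1.5], 0, 2], [[-0.7, 0, 1.5], 0, 2]]'

```text
clock: 9.25
ee_pos: [0.5917, 0.0012, 0.1986]
tcp_rot: [[-0.995, -0.096, -0.005], [-0.096, 0.995, -0.001], [0.005, -0.001, -1.0]]
force: [0.1, 0.6, -1.4]
grip_width: 0.0237
```

Request:
move_arm --moves '[[[-0.1, 0, 0.2], 0, 2], [[-0.17, 0, 0.36], 0, 2], [[-0.17, 0, 0.36], 0, 2]]'

```text
clock: 9.55
ee_pos: [0.5932, 0.0012, 0.1962]
tcp_rot: [[-0.995, -0.096, -0.005], [-0.096, 0.995, -0.001], [0.006, -0.001, -1.0]]
force: [-3.9, -0.1, 8.7]
grip_width: 0.024
```

Request:
move_arm --moves '[[[-0.1, 0, 0.2], 0, 2], [[-0.15, 0, 0.3], 0, 2], [[-0.15, 0, 0.3], 0, 2]]'

```text
clock: 9.85
ee_pos: [0.5938, 0.0011, 0.1962]
tcp_rot: [[-0.995, -0.095, -0.007], [-0.095, 0.995, -0.0], [0.007, 0.0, -1.0]]
force: [-12.6, -0.3, 24.0]
grip_width: 0.0237
```

Request:
move_arm --moves '[[[0.85, 0, -1.8], 0, 2], [[1.9, 0, -4], 0, 2], [[2.95, 0, -6.3], 0, 2], [[4.0, 0, -8.6], 0, 2], [[4.6, 0, -10.8], 0, 2], [[4.6, 0, -13.3], 0, 2], [[4.6, 0, -13.3], 0, 2], [[4.6, 0, -13.3], 0, 2]]'

```text
clock: 10.65
ee_pos: [0.549, -0.0032, 0.3294]
tcp_rot: [[-0.995, -0.095, -0.006], [-0.095, 0.995, 0.0], [0.006, 0.001, -1.0]]
force: [0.1, -0.6, -1.6]
grip_width: 0.0241
```

Run:
```python
from h import *
from bench import manip
s=manip.state();p=np.array(s["ee_pos"]);print(p,np.round(s["tcp_rot"],3).tolist())
q=manip.snapshot("scene");import cv2
u=proj("scene",p)[0].astype(int);c0,r0=u[0]-75,u[1]-40;print(c0,r0)
cv2.imwrite("pics/out1.png",cv2.resize(q["color"][r0:r0+150,c0:c0+150,::-1],None,fx=4,fy=4,interpolation=cv2.INTER_CUBIC))
```

```text
[ 0.54901531 -0.00320858  0.32938535] [[-0.995, -0.095, -0.006], [-0.095, 0.995, 0.0], [0.006, 0.001, -1.0]]
265 134
```

View pics/out1.png

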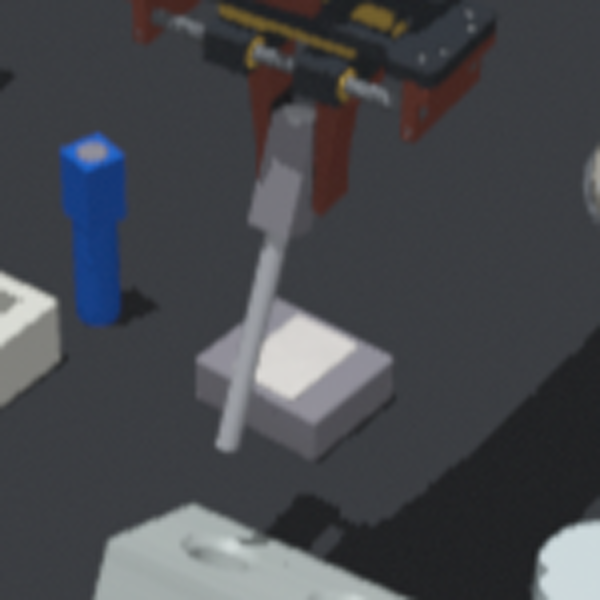

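Run:
```python
from h import *
from bench import manip
s=manip.state();p=np.array(s["ee_pos"])
for L in(.15,.155,.16):
    a,t,r=tipfit("scene",crop((229,444),4,(265,134)),p,L);print(L,a,t-p)
a,t,r=tipfit("scene",crop((229,444),4,(265,134)),p)
off=t-p
up=p+[0,0,.03]
tgt=np.array([.545,.338,.13])-off   # tip 30 above hole mouth (mouth z=.1)
print(tgt,row(tgt))
```

```text
0.15 [35.11395304 -4.52541518] [ 0.08442253  0.02027114 -0.12231892]
0.155 [27.66605404 -1.02679811] [ 0.07133163  0.00986997 -0.13725663]
0.16 [23.03322642  1.16750748] [ 0.06260539  0.00293667 -0.14721393]
[0.47366837 0.32813003 0.26725663] ([4.24, 33.69, 6.18], 0.0)
```

Request:
move_arm --moves '[[[0.6, 5, 0], 0, 2], [[1.2, 10, 0], 0, 2], [[1.8, 15, 0], 0, 2], [[2.4, 20, 0], 0, 2], [[3.1, 25, 0], 0, 2], [[3.7, 30, 0], 0, 2], [[4.1, 33.7, 0], 0, 2], [[4.1, 33.7, 0], 0, 2], [[4.1, 33.7, 3], 0, 2], [[4.1, 33.7, 6.9], 0, 2], [[4.1, 33.7, 6.9], 0, 2], [[4.1, 33.7, 6.9], 0, 2]]'

```text
clock: 11.9
ee_pos: [0.4748, 0.3274, 0.2593]
tcp_rot: [[-0.995, -0.095, -0.01], [-0.095, 0.996, -0.002], [0.01, -0.001, -1.0]]
force: [0.1, -0.4, -0.5]
grip_width: 0.0238
```

```bash
python3 snap.py scene back1 260 360 430 560;python3 snap.py top back1t 200 300 90 190; python3 -c "
from bench import manip;print(manip.state()['ee_pos'])"
```

```text
6 11.95
6 12.0
[0.47594559 0.32853337 0.26155311]
```

View pics/back1.png

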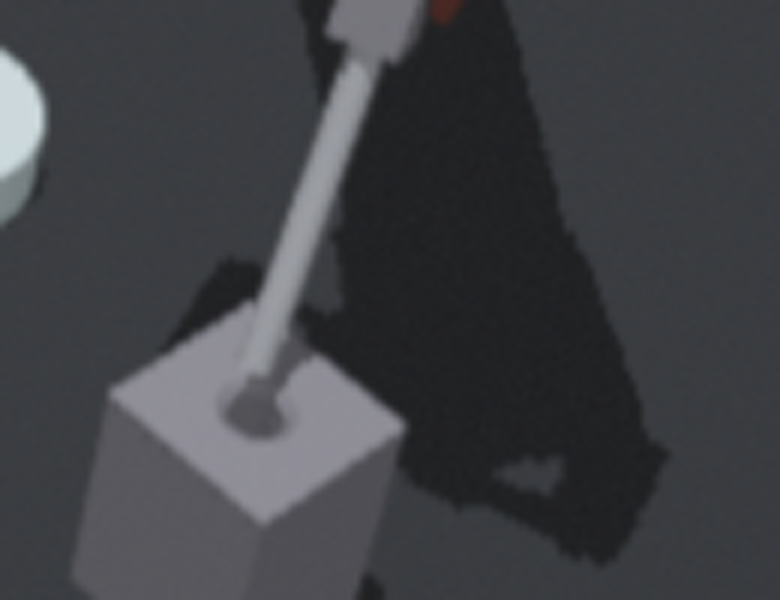

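View pics/back1t.png

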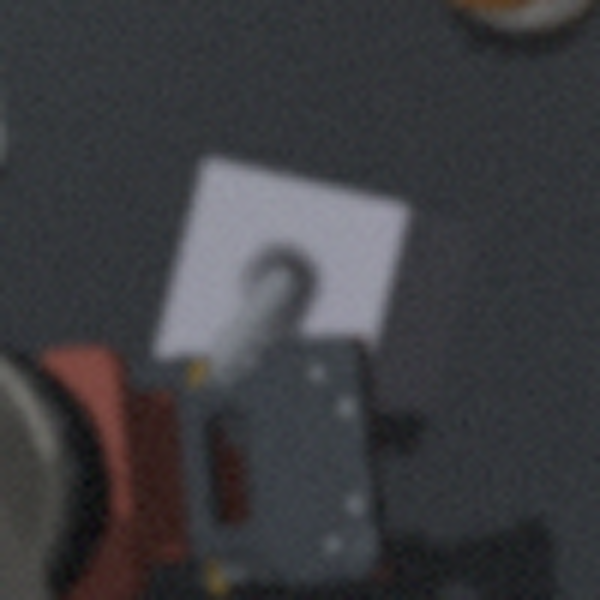

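Run:
```python
from h import *
from bench import manip
p=np.array(manip.state()["ee_pos"])
ut=crop((281,279),6,(90,200));us=crop((258,368),6,(430,260))
g=lambda P:np.concatenate([proj("scene",P)[0]-us,proj("top",P)[0]-ut])
q=least_squares(g,[.55,.34,.12]);print(q.x,q.fun,q.x-p,np.linalg.norm(q.x-p))
h=np.array([.5447,.3383,.1]);print((proj("top",h)[0]-[90,200]+.5)*6,(proj("scene",h)[0]-[430,260]+.5)*6)
```

```text
[0.5442399  0.33405715 0.11635591] [-0.83021461  0.06608112 -0.68819042  0.43564146] [ 0.06829431  0.00552379 -0.14519719] 0.16055170830011312
[278.85118703 283.49258984] [256.10655411 407.77624342]
```

Request:
move_arm --moves '[[[-0.2, 0.3, 0], 0, 2], [[-0.2, 0.3, 1], 0, 2], [[-0.2, 0.3, 1.6], 0, 2], [[-0.2, 0.3, 2.2], 0, 2], [[-0.2, 0.3, 2.7], 0, 2], [[-0.2, 0.3, 2.9], 0, 2], [[-0.2, 0.3, 2.9], 0, 2]]' --squeeze 15

```text
clock: 12.7
ee_pos: [0.4775, 0.3317, 0.2322]
tcp_rot: [[-0.995, -0.095, -0.007], [-0.095, 0.995, 0.001], [0.006, 0.001, -1.0]]
force: [-0.6, 1.0, -0.2]
grip_width: 0.0241
```

```bash
python3 snap.py scene back2 260 360 430 560
```

```text
6 12.75
```

View pics/back2.png

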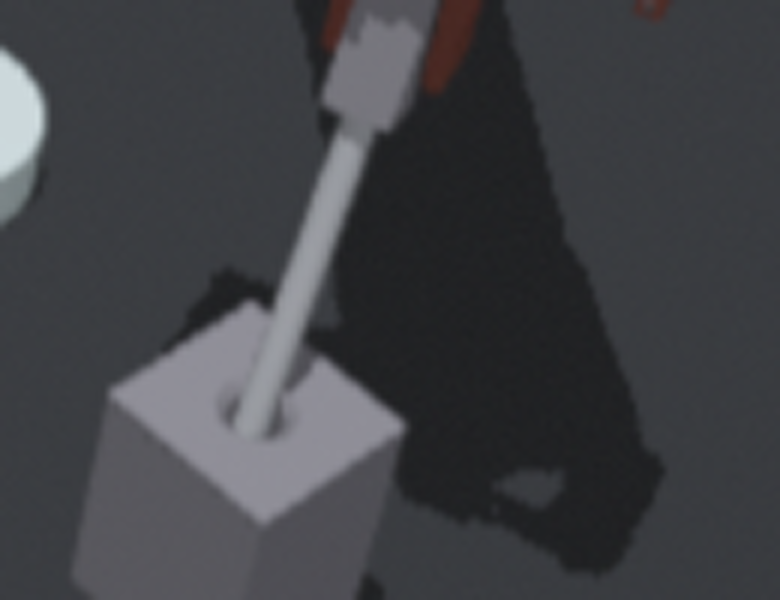

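Request:
move_arm --moves '[[[0.15, 0, 0.2], 0, 2], [[0.15, 0, 0.5], 0, 2], [[0.15, 0, 0.7], 0, 2], [[0.15, 0, 0.7], 0, 2]]'

```text
clock: 13.15
ee_pos: [0.4762, 0.3317, 0.2253]
tcp_rot: [[-0.995, -0.095, -0.006], [-0.095, 0.995, 0.001], [0.006, 0.002, -1.0]]
force: [2.7, 1.1, -1.9]
grip_width: 0.024
```

Request:
move_arm --moves '[[[-1.1, 0, -0.35], 0, 2], [[-2.2, 0, -0.65], 0, 2], [[-3.3, 0, -0.85], 0, 2], [[-4.4, 0, -1.0], 0, 2], [[-5.5, 0, -1.05], 0, 2], [[-6.5, 0, -1.05], 0, 2], [[-7.3, 0, -1.0], 0, 2], [[-7.3, 0, -1.0], 0, 2], [[-7.3, 0, -1.0], 0, 2]]'

```text
clock: 14.05
ee_pos: [0.5494, 0.3384, 0.2347]
tcp_rot: [[-0.996, -0.095, -0.005], [-0.095, 0.996, 0.001], [0.005, 0.001, -1.0]]
force: [0.1, -0.4, -1.3]
grip_width: 0.0241
```

```bash
python3 snap.py scene back3 230 390 400 560
```

```text
3 14.1
```

View pics/back3.png

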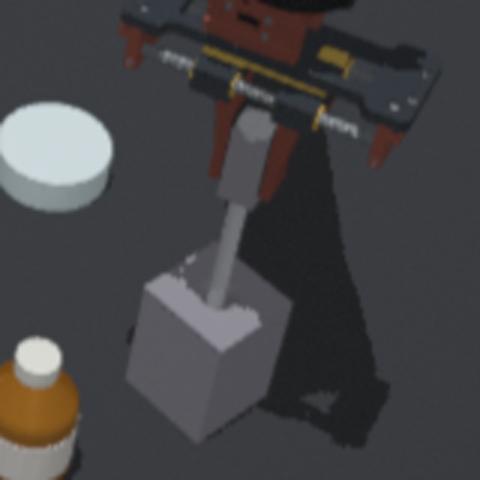

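Request:
move_arm --moves '[[[0.2, 0, 1.2], 0, 2], [[0.4, 0, 2.4], 0, 2], [[0.4, 0, 3.6], 0, 2], [[0.4, 0, 4.8], 0, 2], [[0.4, 0, 5.8], 0, 2], [[0.4, 0, 6.4], 0, 2], [[0.4, 0, 6.6], 0, 2], [[0.4, 0, 6.6], 0, 2]]'

```text
clock: 14.9
ee_pos: [0.5449, 0.3381, 0.1686]
tcp_rot: [[-0.995, -0.095, -0.005], [-0.095, 0.996, 0.001], [0.005, 0.001, -1.0]]
force: [1.4, 0.9, -1.0]
grip_width: 0.0242
```

Request:
move_arm --moves '[[[0, 0, 0.3], 0, 2], [[0, 0, 0.3], 0, 3.5], [[0, 0, 0.3], 0, 5.5], [[0, 0, 0.3], 0, 7], [[0, 0, 0.3], 0, 8], [[0, 0, 0.3], 0, 8], [[0, 0, -3], 0, 8], [[0, 0, -8], 0, 8.7], [[0, 0, -12], 0, 8.7], [[0, 0, -12], 0, 8.7]]'

```text
clock: 15.9
ee_pos: [0.5482, 0.3397, 0.2956]
tcp_rot: [[-0.996, -0.094, 0.004], [-0.094, 0.996, 0.008], [-0.004, 0.007, -1.0]]
force: [1.1, 0.3, 0.5]
grip_width: 0.0868
```

```bash
python3 snap.py scene back4 230 390 400 560
python3 - <<'E'
from h import *
print(row([.4995,-.3098,.25],np.pi/2-0.0))
E
```

```text
3 15.95
([10.86, -64.15, 3.9], 0.095)
```

View pics/back4.png

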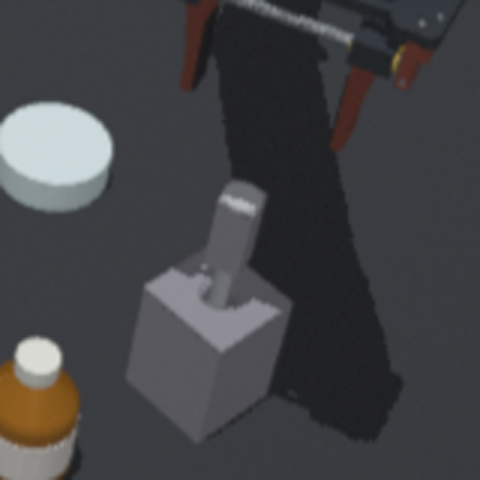

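Request:
move_arm --moves '[[[0.85, -5, 0], 0.095, 8.7], [[1.7, -10, 0], 0.095, 8.7], [[2.5, -15, 0], 0.095, 8.7], [[3.4, -20, 0], 0.095, 8.7], [[4.2, -25, 0], 0.095, 8.7], [[5.1, -30, 0], 0.095, 8.7], [[5.9, -35, 0], 0.095, 8.7], [[6.8, -40, 0], 0.095, 8.7], [[7.6, -45, 0], 0.095, 8.7], [[8.5, -50, 0], 0.095, 8.7], [[9.3, -55, 0], 0.095, 8.7], [[10.2, -60, 0], 0.095, 8.7], [[10.86, -64.15, 2], 0.095, 8.7], [[10.86, -64.15, 3.9], 0.095, 8.7], [[10.86, -64.15, 3.9], 0.095, 8.7], [[10.86, -64.15, 3.9], 0.095, 8.7]]'

```text
clock: 17.55
ee_pos: [0.4992, -0.3086, 0.2491]
tcp_rot: [[-1.0, -0.001, -0.002], [-0.001, 1.0, 0.006], [0.002, 0.006, -1.0]]
force: [0.2, 0.1, 0.1]
grip_width: 0.087
```

Run:
```python
from h import *
print(row([.4995,-.3098,.12],np.pi/2-0.0))
```

```text
([-0.06, -0.2, 12.91], 0.001)
```

Request:
move_arm --moves '[[[-0.05, -0.2, 5], 0, 8.7], [[-0.05, -0.2, 9], 0, 8.7], [[-0.05, -0.2, 12.9], 0, 8.7], [[-0.05, -0.2, 12.9], 0, 8.7], [[-0.05, -0.1, 12.9], 0, 2.6], [[-0.05, -0.1, 12.9], 0, 2.6], [[-0.05, -0.1, 12.9], 0, 2.6], [[-0.05, -0.1, 12.9], 0, 2.6], [[-0.05, -0.1, 12.9], 0, 2.6], [[-0.05, -0.1, 12.9], 0, 2.6], [[-0.05, -0.1, 12.9], 0, 2.6], [[-0.05, -0.1, 12.9], 0, 2.6], [[-0.05, -0.1, 12.9], 0, 2.6], [[-0.05, -0.1, 12.9], 0, 2.6], [[-0.05, -0.1, 12.9], 0, 2.6]]' --squeeze 20

```text
clock: 19.05
ee_pos: [0.4994, -0.3089, 0.1202]
tcp_rot: [[-1.0, -0.0, -0.002], [-0.0, 1.0, 0.006], [0.002, 0.006, -1.0]]
force: [0.0, -0.2, 1.5]
grip_width: 0.0302
```

Request:
move_arm --moves '[[[0, 0, -1.3], 0, 2.6], [[0, 0, -2.55], 0, 2.6], [[0, 0, -2.55], -0.099, 2.6], [[0, 0, -2.55], -0.099, 2.6], [[0, 0, -2.55], -0.099, 2.6]]' --squeeze 15

```text
clock: 19.55
ee_pos: [0.4995, -0.309, 0.1462]
tcp_rot: [[-0.995, -0.097, -0.002], [-0.097, 0.995, 0.006], [0.001, 0.006, -1.0]]
force: [0.2, -0.1, -1.8]
grip_width: 0.0298
```

Request:
move_arm --moves '[[[0.8, 0, -0.1], 0, 2.6], [[1.6, 0, -0.2], 0, 2.6], [[2.4, 0, -0.2], 0, 2.6], [[3.2, 0, -0.2], 0, 2.6], [[4.0, 0, -0.2], 0, 2.6], [[4.6, 0, -0.2], 0, 2.6], [[4.6, 0, -0.2], 0, 2.6], [[4.6, 0, -0.2], 0, 2.6]]'

```text
clock: 20.35
ee_pos: [0.4528, -0.3135, 0.1481]
tcp_rot: [[-0.995, -0.097, -0.003], [-0.097, 0.995, 0.007], [0.003, 0.007, -1.0]]
force: [1.0, 0.1, -1.4]
grip_width: 0.03
```

```bash
python3 snap.py scene tt1 130 280 160 340
```

```text
4 20.4
```

View pics/tt1.png

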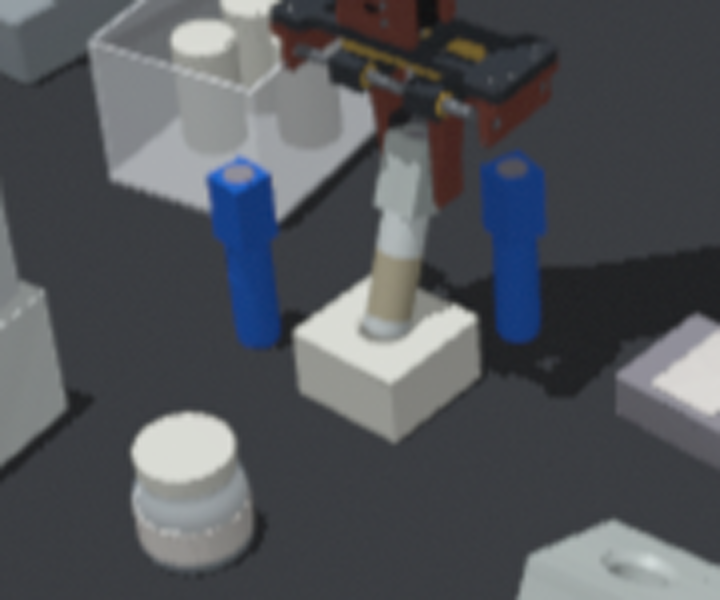

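Request:
move_arm --moves '[[[0, 0, 0], 0, 2.6], [[0.6, 0, -1.3], 0, 2.6], [[0.6, 0, -5], 0, 2.6], [[0.6, 0, -9], 0, 2.6], [[0.6, 0, -13], 0, 2.6], [[0.6, 0, -15], 0, 2.6], [[0.6, 0, -15], 0, 2.6], [[0.6, 0, -15], 0, 2.6]]' --squeeze 30

```text
clock: 21.2
ee_pos: [0.4468, -0.3148, 0.2977]
tcp_rot: [[-0.995, -0.097, -0.004], [-0.097, 0.995, 0.007], [0.003, 0.008, -1.0]]
force: [0.2, 0.7, -1.8]
grip_width: 0.03
```

Run:
```python
from h import *
from bench import manip
import cv2
s=manip.state();p=np.array(s["ee_pos"]);print(p,np.round(s["tcp_rot"],3).tolist())
for n in("scene","top"):
    q=manip.snapshot(n)
    u=proj(n,p)[0].astype(int);c0,r0=u[0]-75,u[1]-(50 if n=="scene" else 100);print(n,c0,r0)
    cv2.imwrite(f"pics/tl_{n}.png",cv2.resize(q["color"][r0:r0+150,c0:c0+150,::-1],None,fx=4,fy=4,interpolation=cv2.INTER_CUBIC))
```

```text
[ 0.4467645  -0.31481947  0.29770765] [[-0.995, -0.097, -0.004], [-0.097, 0.995, 0.007], [0.003, 0.008, -1.0]]
scene 187 68
top 411 190
```

View pics/tl_scene.png

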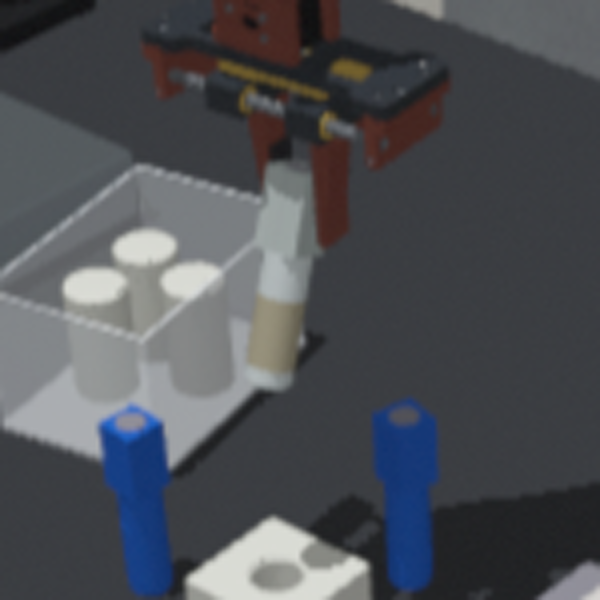

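View pics/tl_top.png

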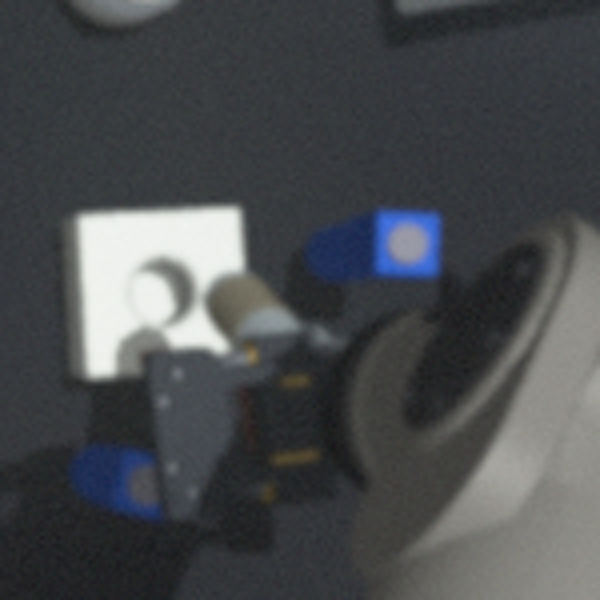

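```bash
cat >> h.py <<'E'
def tubepts(p,deg,dz=.110,lat=0.):
    a=np.radians(deg);n=-np.sin(a)*D["f"]+np.cos(a)*np.array([0,0,1]);n=n*np.cos(lat)+D["r"]*np.sin(lat);u=np.cos(a)*D["f"]+np.sin(a)*np.array([0,0,1])
    foot=p-dz*n;t=np.linspace(0,2*np.pi,120)
    ring=lambda h:foot+n*h+.015*(np.cos(t)[:,None]*u+np.sin(t)[:,None]*D["r"])
    return np.vstack([ring(.002),ring(.085)])
E
python3 - <<'E'
from h import *
import cv2
p=np.array([.44676,-.31482,.2977])
for n,c0,r0 in(("scene",187,68),("top",411,190)):
    im0=cv2.imread(f"pics/tl_{n}.png");out=[]
    for deg in(22,25,28):
        im=im0.copy()
        q=((proj(n,tubepts(p,deg))-[c0,r0]+.5)*4)
        hull=cv2.convexHull(q.astype(np.float32)).astype(int)
        cv2.polylines(im,[hull],True,(0,255,0),1)
        out.append(im[130:420,170:400] if n=="scene" else im[240:380,170:400])
    cv2.imwrite(f"pics/ov_{n}.png",np.hstack(out))
E
```

```text
(no output)
```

View pics/ov_scene.png

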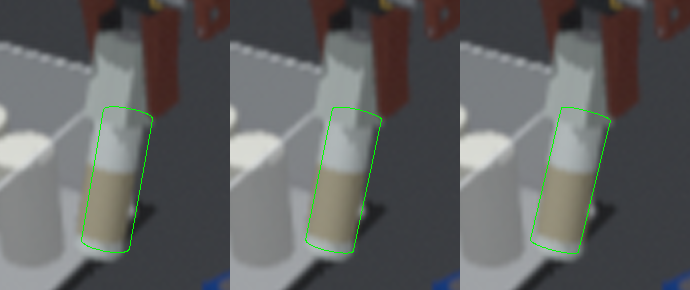

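View pics/ov_top.png

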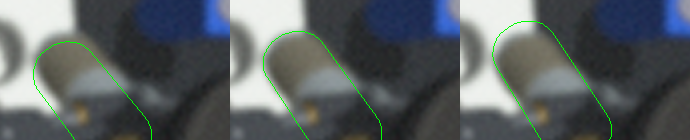

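Request:
move_arm --moves '[[[-2.2, 4.3, 0], 0, 2.6], [[-4.4, 8.6, 0], 0, 2.6], [[-6.6, 13, 0], 0, 2.6], [[-8.8, 17.3, 0], 0, 2.6], [[-11, 21.6, 0], 0, 2.6], [[-13.2, 26, 0], 0, 2.6], [[-15.5, 30.4, 0], 0, 2.6], [[-15.5, 30.4, 0], 0, 2.6], [[-15.5, 30.4, 2], 0, 2.6], [[-15.5, 30.4, 4.4], 0, 2.6], [[-15.5, 30.4, 4.4], 0, 2.6], [[-15.5, 30.4, 4.4], 0, 2.6]]'

```text
clock: 22.5
ee_pos: [0.5702, 0.0032, 0.2533]
tcp_rot: [[-0.995, -0.096, -0.009], [-0.097, 0.995, 0.008], [0.008, 0.008, -1.0]]
force: [-0.0, 0.1, -0.3]
grip_width: 0.0297
```

Run:
```python
from h import *
from bench import manip
import cv2
s=manip.state();p=np.array(s["ee_pos"]);print(p,np.round(s["tcp_rot"],3).tolist())
print(row(np.array([.631,.009,.1214])+D["n"]*.14))
q=manip.snapshot("scene");c0,r0=250,190
im=cv2.resize(q["color"][r0:r0+145,c0:c0+180,::-1],None,fx=4,fy=4,interpolation=cv2.INTER_CUBIC)
h=((proj("scene",tubepts(p,25))-[c0,r0]+.5)*4)
im2=im.copy();cv2.polylines(im2,[cv2.convexHull(h.astype(np.float32)).astype(int)],True,(0,255,0),1)
t=np.linspace(0,6.28,60);u=np.cross(D["r"],D["n"])
for M in(D["R"],D["R"]-.002*u):
    c=M+.0225*(np.cos(t)[:,None]*u+np.sin(t)[:,None]*D["r"]);cv2.polylines(im2,[((proj("scene",c)-[c0,r0]+.5)*4).astype(int)],True,(0,0,255),1)
cv2.imwrite("pics/w1.png",im);cv2.imwrite("pics/w1o.png",im2)
```

```text
[0.57024778 0.00316596 0.25326396] [[-0.995, -0.096, -0.009], [-0.097, 0.995, 0.008], [0.008, 0.008, -1.0]]
([-0.14, -0.02, 0.52], 0.0)
```

View pics/w1o.png

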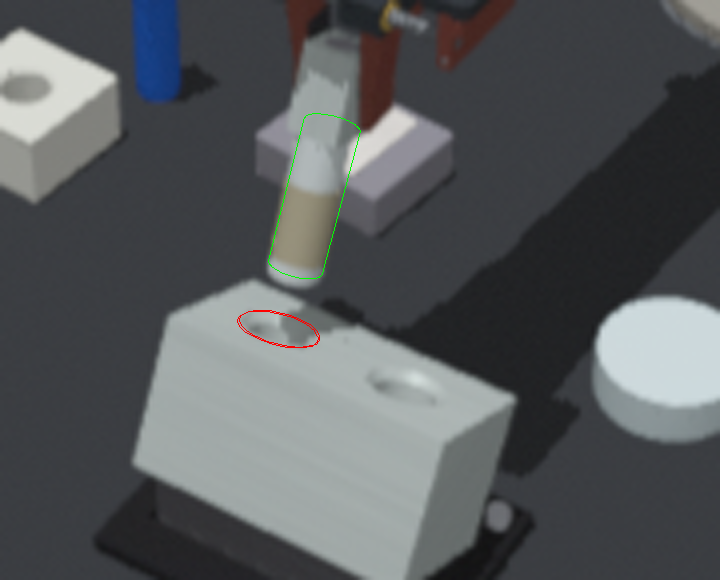

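View pics/w1.png

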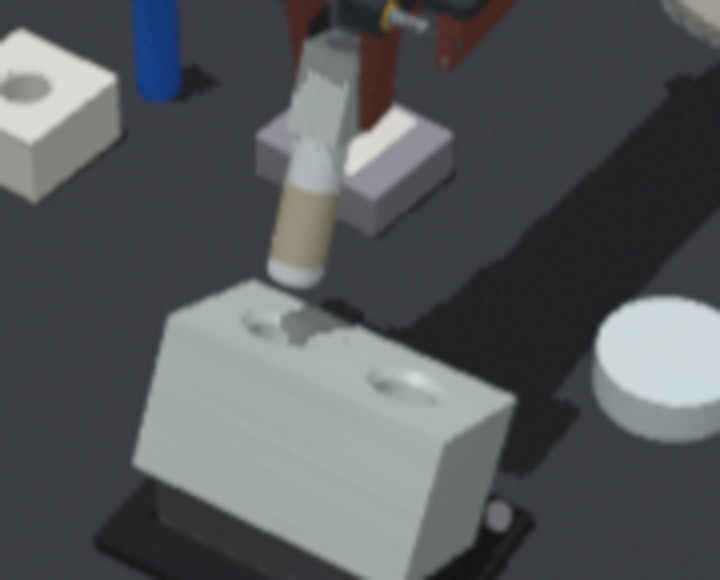

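Request:
move_arm --moves '[[[-0.15, -0.1, 0.5], 0, 2.6], [[-0.6, -0.1, 1.4], 0, 2.6], [[-1.0, -0.1, 2.3], 0, 2.6], [[-1.4, -0.1, 3.2], 0, 2.6], [[-1.6, -0.1, 3.65], 0, 2.6], [[-1.85, -0.1, 4.1], 0, 2.6], [[-2.1, -0.1, 4.6], 0, 2.6], [[-2.1, -0.1, 4.6], 0, 2.6]]' --squeeze 18

```text
clock: 23.35
ee_pos: [0.5915, 0.0047, 0.2073]
tcp_rot: [[-0.995, -0.096, -0.008], [-0.097, 0.995, 0.008], [0.007, 0.009, -1.0]]
force: [-1.3, 0.1, -2.7]
grip_width: 0.0297
```

```bash
python3 snap.py scene w2 190 335 250 430
```

```text
4 23.4
```

View pics/w2.png

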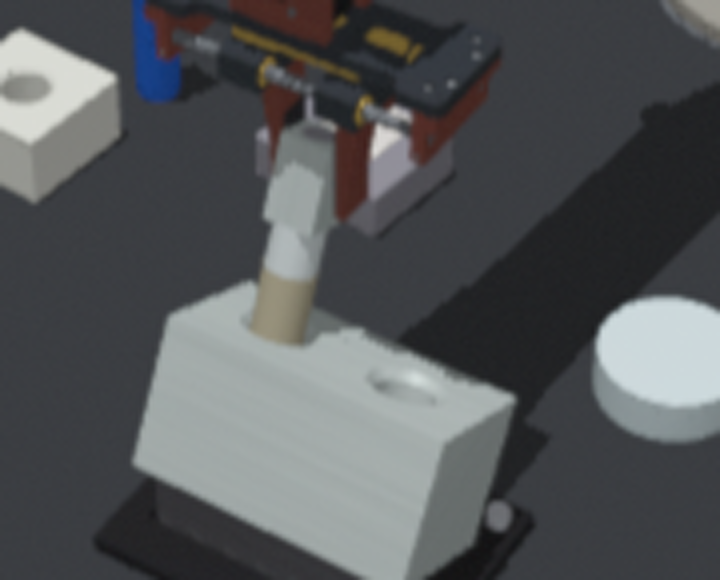

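Request:
move_arm --moves '[[[-0.3, 0, 0.6], 0, 2.6], [[-0.55, 0, 1.2], 0, 2.6], [[-0.85, 0, 1.8], 0, 2.6], [[-1.1, 0, 2.4], 0, 2.6], [[-1.4, 0, 3.0], 0, 2.6], [[-1.4, 0, 3.0], 0, 2.6]]'

```text
clock: 24.0
ee_pos: [0.6043, 0.0063, 0.1758]
tcp_rot: [[-0.995, -0.097, -0.011], [-0.097, 0.995, 0.007], [0.01, 0.009, -1.0]]
force: [-2.5, 0.1, -5.6]
grip_width: 0.03
```

Request:
move_arm --moves '[[[-0.2, 0, 0.45], 0, 2.6], [[-0.43, 0, 0.9], 0, 2.6], [[-0.6, 0, 1.3], 0, 2.6], [[-0.8, 0, 1.7], 0, 2.6], [[-0.8, 0, 1.7], 0, 2.6]]'

```text
clock: 24.5
ee_pos: [0.6113, 0.0072, 0.1581]
tcp_rot: [[-0.995, -0.097, -0.013], [-0.097, 0.995, 0.007], [0.012, 0.009, -1.0]]
force: [-5.0, 0.3, -3.6]
grip_width: 0.0303
```

Request:
move_arm --moves '[[[0, 0, 0.2], 0, 2.6], [[-0.05, 0, 0.4], 0, 2.6], [[-0.05, 0, 0.4], 0, 2.6]]'

```text
clock: 24.8
ee_pos: [0.612, 0.0073, 0.1553]
tcp_rot: [[-0.995, -0.096, -0.012], [-0.097, 0.995, 0.008], [0.011, 0.009, -1.0]]
force: [-7.6, -0.8, 8.5]
grip_width: 0.0298
```

Request:
move_arm --moves '[[[-0.1, 0, 0.2], 0, 2.6], [[-0.15, 0, 0.4], 0, 2.6], [[-0.15, 0, 0.4], 0, 2.6]]'

```text
clock: 25.1
ee_pos: [0.614, 0.0074, 0.154]
tcp_rot: [[-0.995, -0.096, -0.011], [-0.096, 0.995, 0.009], [0.01, 0.01, -1.0]]
force: [-13.2, -0.5, 17.8]
grip_width: 0.0299
```

Request:
move_arm --moves '[[[0, 0, 0], 0, 3.3], [[0, 0, 0], 0, 4.5], [[0, 0, 0], 0, 6], [[0, 0, 0], 0, 7], [[0, 0, 0], 0, 7], [[0, 0, 0], 0, 7], [[0, 0, -4], 0, 7], [[0, 0, -8.5], 0, 7], [[0, 0, -12], 0, 7], [[0, 0, -12], 0, 7]]'

```text
clock: 26.1
ee_pos: [0.6182, 0.0062, 0.2797]
tcp_rot: [[-0.995, -0.096, -0.001], [-0.096, 0.995, 0.01], [-0.0, 0.01, -1.0]]
force: [0.3, -0.9, 0.1]
grip_width: 0.0704
```

Run:
```python
from h import *
from bench import manip
import cv2
s=manip.state();print(s["ee_pos"],s["clock"],s["grip_width"])
q=manip.snapshot("scene");c0,r0=250,190
im=cv2.resize(q["color"][r0:r0+145,c0:c0+180,::-1],None,fx=4,fy=4,interpolation=cv2.INTER_CUBIC);cv2.imwrite("pics/w3.png",im)
u=np.cross(D["r"],D["n"])
for proud,col in((0,(0,255,0)),(.015,(0,255,255)),(.03,(0,0,255))):
    M=D["R"]+D["n"]*(.06+proud)
    c=np.array([M+.015*(i*u+j*D["r"]) for i,j in((1,1),(1,-1),(-1,-1),(-1,1))])
    cv2.polylines(im,[((proj("scene",c)-[c0,r0]+.5)*4).astype(int)],True,col,1)
cv2.imwrite("pics/w3o.png",im)
```

```text
[0.61819926 0.00624161 0.27972461] 26.1 0.07044138183145957
```

View pics/w3o.png

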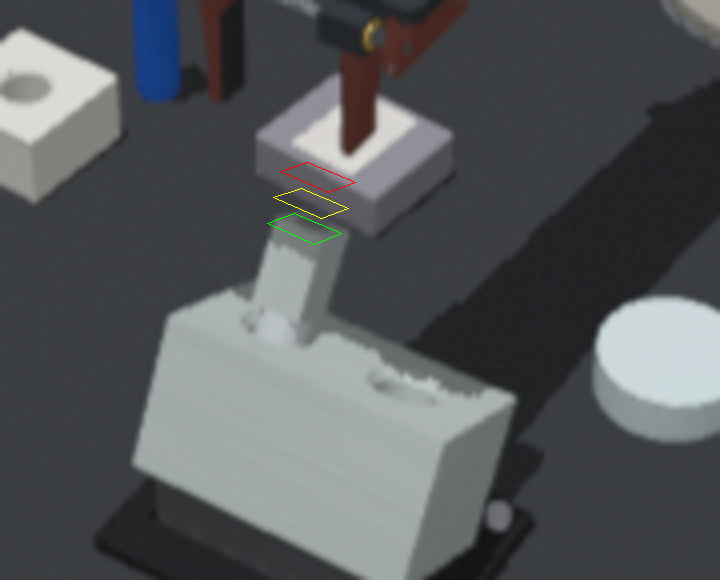

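View pics/w3.png

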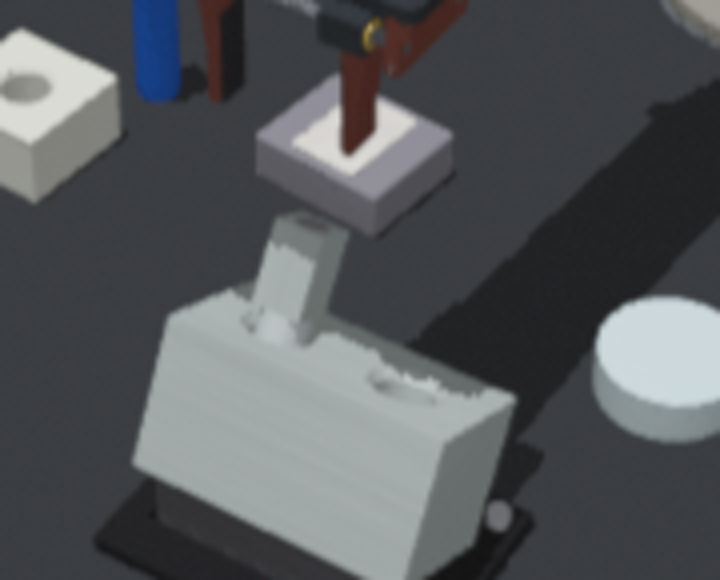

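Request:
move_arm --moves '[[[1.6, 0, 0], 0, 0], [[1.6, 0, 0], 0, 0], [[1.6, 0, 0], 0, 0], [[1.6, 0, 0], 0, 0], [[1.6, 0, 0], 0, 0], [[1.6, 0, 0], 0, 0], [[1.6, 0, 0], 0, 0], [[1.6, 0, 0], 0, 0], [[1.6, 0, 0], 0, 0], [[1.6, 0, 4], 0, 0], [[1.6, 0, 7], 0, 0], [[1.6, 0, 7.6], 0, 0], [[1.6, 0, 7.6], 0, 0]]'

```text
clock: 27.45
ee_pos: [0.6001, 0.0054, 0.2005]
tcp_rot: [[-0.995, -0.096, -0.007], [-0.096, 0.995, 0.009], [0.006, 0.01, -1.0]]
force: [0.5, -0.3, 0.1]
grip_width: 0.0004
```

Request:
move_arm --moves '[[[-0.1, 0, 0.2], 0, 0], [[-0.2, 0, 0.4], 0, 0], [[-0.2, 0, 0.4], 0, 0]]'

```text
clock: 27.75
ee_pos: [0.6035, 0.0056, 0.1993]
tcp_rot: [[-0.995, -0.096, -0.003], [-0.096, 0.995, 0.009], [0.002, 0.01, -1.0]]
force: [-3.1, -0.6, 9.3]
grip_width: 0.0001
```

Request:
move_arm --moves '[[[-0.1, 0, 0.2], 0, 0], [[-0.2, 0, 0.4], 0, 0], [[-0.2, 0, 0.4], 0, 0], [[-0.2, 0, 0.4], 0, 0]]'

```text
clock: 28.15
ee_pos: [0.6077, 0.0056, 0.2002]
tcp_rot: [[-0.995, -0.095, 0.003], [-0.095, 0.995, 0.01], [-0.004, 0.01, -1.0]]
force: [-6.4, -1.6, 19.6]
grip_width: 0.0005
```

Request:
move_arm --moves '[[[0.5, 0, -2], 0, 0], [[1, 0, -6], 0, 0], [[3, 0, -11], 0, 0], [[5, 5, -14], 0, 0], [[5, 10, -14], 0, 0], [[5, 15, -14], 0, 0], [[5, 20, -14], 0, 0], [[5, 25, -14], 0, 0], [[5, 25, -14], 0, 0]]'

```text
clock: 29.05
ee_pos: [0.5319, 0.2557, 0.3438]
tcp_rot: [[-0.995, -0.104, 0.004], [-0.104, 0.994, 0.015], [-0.006, 0.014, -1.0]]
force: [-1.1, 0.5, -1.0]
grip_width: 0.0005
```

Run:
```python
from h import *
from bench import manip
import cv2
print(manip.state()["clock"],manip.state()["ee_pos"])
for n in("scene","top"):
    q=manip.snapshot(n);cv2.imwrite(f"pics/end_{n}.png",q["color"][:,:,::-1])
```

```text
29.05 [0.53186243 0.25570834 0.34384989]
```

View pics/end_scene.png

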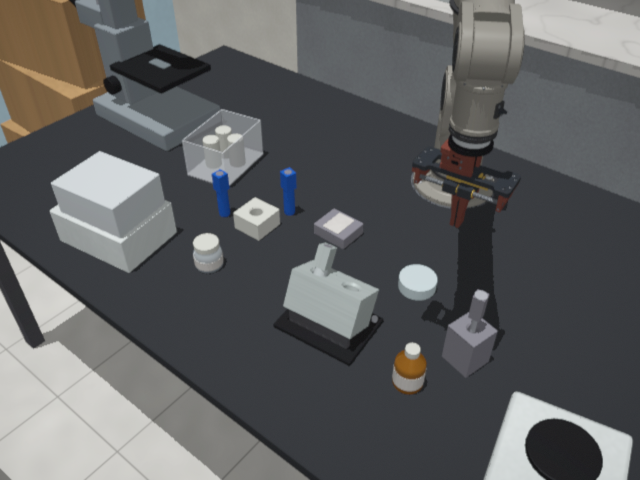

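View pics/end_top.png

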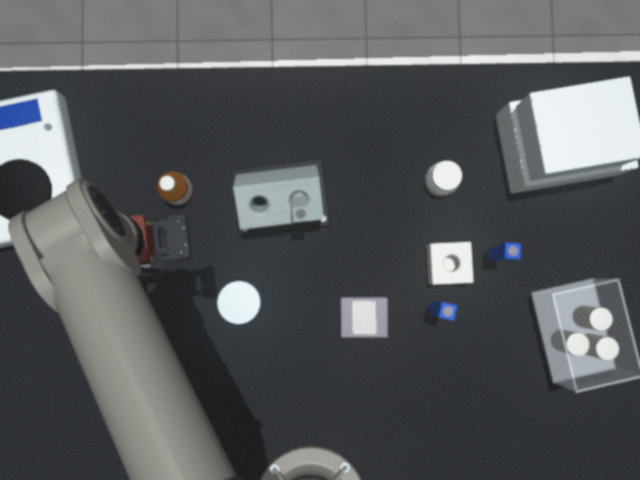

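```bash
python3 -c "
from bench import manip;print(manip.finish_job())"
```

```text
the job is handed in; nothing more can be done
None
```

The job is handed in: the sample tube is seated in the right well, which the rod showed to be empty, and the rod is back in its stand. The clock read 29 s when I handed it in.

- **Tilting:** The gripper can only point down, so I tilted the rod and tube to about 25° by pivoting each in the jaws against its own stand.
- **Feeling:** The rod went down the right well with no contact at 45 mm. It stopped firmly (24 N, straight along the well) at about 71 mm by my estimate, against the stated 75 mm. I put the difference down to about 4 mm of error in my camera fit or slip in the grip. I did not probe the left well.
- **Tube:** It stopped with its cap centre about 37 mm above the mouth, where 35 mm is expected. Pressing on the cap with about 20 N did not move it deeper, and that contact put the cap top about 60.6 mm above the mouth, where 60 mm is expected.
- **Last pictures:** The rod stands upright in its stand, and the tube sits in the right well. By eye, the dishes, slide box, bottle, jar and blue look-alikes are where they started. The arm is clear of everything.

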